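# Turn a D-shaft flat-up and lock it

### The job

The dark D-shaft in the blue bearing stand has to be locked for fitting a pulley. Feel for its milled flat, turn the shaft until the flat faces straight up, and then swing the red locking bar down until its brass foot sits fully home on the flat. Leave the vial, the timer and the big weight where they stand.

Things in the scene. Friction and masses are not known exactly. Their poses are not given: they have to be found in the camera images.
- stand: Fixed stand: aluminium base 115 x 190 x 10 mm (x -47..+68, y -119..+71 mm), two blue pedestals 16 mm thick, 48 mm wide, tops at z = 104 mm, inner faces at y = +52 and -52 mm. Origin on the table below the middle of the bare shaft; z up, y along the shaft, x across it. Yawed by 0.15 to 0.6 rad: +x looks away from the robot, a little left; the locking bar is at the right end (-y)
- shaft_middle (a point): Fixed point on the shaft's axis, 80 mm over the table, midway between the pedestals (stand x = 0, y = 0), the place to grip; 104 mm of shaft is bare there, its axis 70 mm above the base plate. Axes as the stand's
- shaft: Dark steel shaft, 32 mm diameter, with one bright milled flat 23 mm wide along its whole length. Turns about the stand's y axis, slight friction (0.03 N m), stays where left. Origin at shaft_middle, y along the shaft, z out of the flat. Between parallel pads it measures 27 mm with the flat square on a pad, 29 mm at 0.2 rad off, 30.7 mm at 0.4 rad, 32 mm from 0.8 rad on
- flat (a point): Middle of the flat, 11 mm from the axis, at stand y = 0; its z axis is the outward normal of the flat, y along the shaft. At the start the normal is 0.85 to 1.9 rad from straight up, turned towards the stand's +x: the flat looks to the far side, partly up or down
- bar (a joint): Angle (rad) of the red locking bar: 0 = down, brass foot fully on the flat; 1.57 = upright; starts at 1.2 to 1.6, stops at 1.7. Pivot parallel to the shaft; stays where left (friction 0.07 N m). If the flat is not up, the foot (18 mm wide) rests on the round and the bar stops about 0.1 rad short. Pressing it down with about 10 N squares up a flat that is a few degrees off
- bar_pivot (a point): Fixed point on the bar's pivot axis: stand x = +47, y = -92, z = 100 mm. The bar (20 mm wide, 6 mm thick) reaches from here over the shaft, towards the stand's -x when down
- bar_handle (a point): Centre of the bar's black T-handle, a rod of 12 mm diameter and 44 mm length parallel to the shaft, 94 mm from the pivot axis
- vial: Bystander: upright glass vial with red cap, 27 mm diameter, 70 mm high; origin at its underside
- timer: Bystander: grey countdown timer lying on its back, 40 x 62 x 17 mm; origin at its underside
- weight_200: Bystander: largest steel calibration weight, 35 mm diameter, 46 mm high; origin at its underside

How it is judged:
By the outcome, as a careful person would: the job done as asked, in the order asked, and still so for the second after the job is handed in, with the robot touching nothing.
It also fails if it takes over 61 s, if anything falls off the work surface, if the arm or the gripper's body presses on something with over 40 N, if the wrist force passes 120 N, or if a joint passes its speed limit or range.

### The arm

A 6-joint arm with a two-finger parallel gripper is mounted at the origin on a cart in front of the work surface, level with it; the furniture and walls round the work are solid. World frame = base frame: x ahead of the robot, y to its left, z up, the work surface at z = 0. Lengths are in m, angles in rad, forces in N, time in s.
With the tool pointing down it reaches from about 0.25 to 0.725 m from the base axis. Payload 9.7 kg.
Tool frame: the origin (TCP) lies at the very end of the fingers, on their centre line; the grasp point (between the pads) lies 19 mm behind it; z points along the fingers, y is the line along which they close (so a half turn about z gives the same grasp; the last joint's range is limited). The gripper opens to 85 mm and grips with 20 to 120 N. Pads are 22 mm wide; open, the fingers measure 114 mm over their backs; the gripper's body (76 mm by 85 mm) begins 54 mm behind the grasp point. The pads swing forward as they close: fully open they stand 13 mm farther back than shut.
Start: joints at [1.185, 0.087, 0.176, 1.66, 0, 1.571], TCP at [0.207, 0.51, 0.231] pointing down, gripper open.
Joint ranges: [-3.13, 3.13], [-0.85, 1.81], [-1.15, 1.24], [-2.2, 2.28], [-1.44, 1.52], [-3.14, 3.14]. Speed limits (rad/s): [2.22, 2.22, 2.57, 3.14, 3.14, 3.14].

### API

Orientations are given as [roll, pitch, yaw] about the fixed x, y, z axes, in that order (R = Rz(yaw) Ry(pitch) Rx(roll)).
In Python, from workcell import get_state, get_image, camera_params, job_done, boxes_of, silhouettes gives the robot as it stands.
- The arm moves only by the shell command python3 -m pendant 'ROWS' [OPENING] [FORCE]. ROWS is JSON, a list of rows, each a list of 2 entries, a list of its own where there are three numbers: the shift along the world's x, y, z in m, then the turn about the world's z in degrees. In form: [[[tx, ty, tz], yaw], ...]. A call has 1 to 8 rows; each row shifts and turns the commanded pose from where the row before left it; what a row does not reach is not made up. A row lasts 1/12 s, in which the tool goes at most 41.7 mm and 7.16 degrees, less where a joint would pass 70% of its speed; a pose out of reach is approached as far as the arm can. A call is refused whole if a number of a shift passes 0.0417 or a number of a turn 7.16, either way. A call with a gripper value outside its range is refused whole. OPENING is the finger opening in m, from 0 to 0.0854, set as the call begins (- or left out, the last holds). The fingers move at their own pace and stop on an object; FORCE is the grip in N (left out, the last holds). Time passes only in rows, so rows that do not move let the fingers close. It gives the time, the measured TCP pose, the force, the opening and the grip force at its end, in the units of the state.
- get_state(): the state, without advancing time (a new reading comes with each control period).
- get_image(name): name is "scene" or "side" or "wrist"; returns the picture (420x560x3 uint8, red, green, blue); there is no depth.
- camera_params(name): a dict with "mtx" (3x3 intrinsics, pixels), "extrinsics" (4x4, takes a point from camera to world coordinates). Camera axes: x right, y up, looking along -z (the intrinsics and any distortion apply to the point x, -y, -z); pixel columns grow to the right and rows downward; lengths in m; the calibration is good to about 2 mm. The wrist camera is an equidistant fisheye: a pixel r from the principal point sees the ray r / f radians off the axis. A picture is of the moment at which its call begins: read the wrist's pose just before it. camera_params takes no time and is no camera call; for the wrist camera it gives the pose at the moment of the call.
- job_done(): hands the job in; it is judged then, once.
Trained networks look in the newest picture that a camera, given by its name, has taken for a name from the list of things; names that differ only in an ending like _2 or _b are one class to them, and where a whole thing is asked for, a point or a joint stands for the part that bears it (a point fixed in the world has none). Each returns a list of dicts, best first, with "p" (0 to 1); they miss things now and then, are a little off and sometimes report something else, mostly with a low value. They report only what shows in the picture. A call takes as long as a camera call.
- boxes_of(camera, target): "point" ([x, y, z] in m, in world coordinates, good to about 4 mm: the middle of the surface that is visible of it).
- silhouettes(camera, target): "pixels" (420x560 bool, what is visible of it).
The state is a dict: "clock": time; "joints": joint angles; "joint_vel": joint speeds; "tau": joint torques, N m; "eef_pos": TCP position; "ee_rot": TCP orientation; "contact_force": force on the tool from outside, world axes, zero at the start; "moment": the same for the moment, N m; "gripper_width": finger opening in m; "gripper_force": force on a finger pad.
Only numpy, scipy, OpenCV 4.12 (cv2) and the standard library are available. Lean on these libraries where they do the work, as an engineer would, in place of code of your own. Each camera call takes 0.05 s, during which the arm holds its last target. There are 200 camera calls.

## Working session

There is one attempt and no reset: what is moved stays moved. The work goes in short steps, Python scripts to look and compute and a shell command to move; the robot and the scene stay as the last step left them, time stands still between calls to the robot, and variables do not carry over. Pictures are saved under pics/ and viewed, at most 10 in all, crops included, and the job is handed in when it is done.

```bash
mkdir -p pics; ls; python3 - <<'E'
from workcell import *
import cv2,numpy as np
s=get_state();print(s)
a=get_image("scene");cv2.imwrite("pics/scene0.png",a[:,:,::-1])
b=get_image("side");cv2.imwrite("pics/side0.png",b[:,:,::-1])
for c in("scene","side"):
  print(c,camera_params(c))
  for t in("stand","shaft","flat","bar","bar_handle","vial","timer","weight_200"):
    print(t,[(np.round(d["point"],4),round(d["p"],2)) for d in boxes_of(c,t)[:2]])
E
```

```text
pics
{'clock': 0.0, 'joints': array([ 1.18499551e+00,  8.74799660e-02,  1.75112165e-01,  1.65979893e+00,
       -3.22991526e-05,  1.57079532e+00]), 'joint_vel': array([-0.00084879,  0.00086558, -0.00059482,  0.00021301, -0.00056477,
        0.00235991]), 'tau': array([-5.91660646e-04, -5.20397151e+01,  4.64793348e+01,  1.64804823e-02,
        5.53463997e-05, -3.18955102e-06]), 'eef_pos': array([0.20688574, 0.5093523 , 0.23056086]), 'ee_rot': array([-3.14022225e+00,  3.22977366e-05,  2.75579289e+00]), 'contact_force': array([-1.15738314,  0.51922104, -0.82352733]), 'moment': array([0.01328684, 0.00101693, 0.00876464]), 'gripper_force': 0.0, 'gripper_width': 0.0856080385567682}
scene {'mtx': array([[524.71376139,   0.        , 285.10628967],
       [  0.        , 524.71376139, 211.48809896],
       [  0.        ,   0.        ,   1.        ]]), 'extrinsics': array([[-0.99338258, -0.05665347,  0.09990708,  0.6154528 ],
       [ 0.11385589, -0.6000894 ,  0.79178883,  0.66738565],
       [ 0.0150956 ,  0.79792425,  0.60256869,  0.67905045],
       [ 0.        ,  0.        ,  0.        ,  1
[... 739 characters left out ...]
05053,  0.70557015,  0.51097952],
       [ 0.01849049,  0.72580583,  0.68765107,  0.72328024],
       [ 0.        ,  0.        ,  0.        ,  1.        ]])}
stand [(array([ 0.5224, -0.1482,  0.0247]), 0.96)]
shaft [(array([ 0.4993, -0.1391,  0.0914]), 0.73)]
flat [(array([ 0.4986, -0.1375,  0.0924]), 0.61), (array([ 0.6863, -0.2469,  0.018 ]), 0.37)]
bar [(array([ 0.5773, -0.1801,  0.1538]), 0.75), (array([ 0.5254, -0.1521,  0.0264]), 0.17)]
bar_handle [(array([ 0.5787, -0.1797,  0.1578]), 0.95)]
vial [(array([0.6421, 0.0177, 0.0289]), 0.76)]
timer [(array([ 0.6866, -0.247 ,  0.0149]), 0.78)]
weight_200 [(array([ 0.3336, -0.2506,  0.028 ]), 0.68), (array([ 0.5248, -0.1509,  0.0238]), 0.49)]
```

View pics/scene0.png

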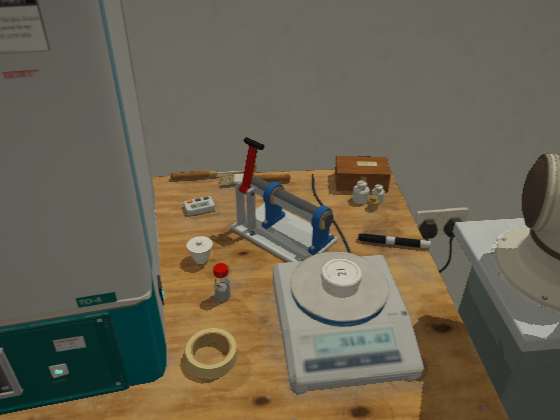

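View pics/side0.png

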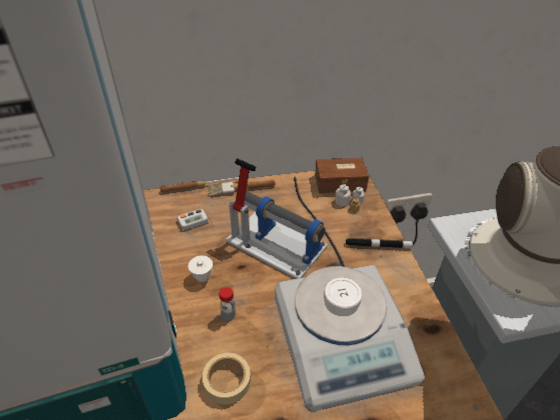

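The scene shows the stand around (0.5, -0.14) with the red bar upright at its far right end (handle at pixel 254,143 in scene). The flat isn't clearly visible, so I'll move over it and use the wrist camera.

```bash
python3 -m pendant '[[[0.017,-0.0393,0],-6],[[0.017,-0.0393,0],-6],[[0.017,-0.0393,0],-6],[[0.017,-0.0393,0],-6],[[0.017,-0.0393,0],-6],[[0.017,-0.0393,0],-6],[[0.017,-0.0393,0],-6],[[0.017,-0.0393,0],-5]]'; python3 -m pendant '[[[0.017,-0.0393,0],0],[[0.017,-0.0393,0],0],[[0.017,-0.0393,0],0],[[0.017,-0.0393,0],0],[[0.017,-0.0393,0],0],[[0.017,-0.0393,0],0],[[0.017,-0.0393,0],0],[[0.0,0.0,0],0]]'
python3 - <<'E'
from workcell import *
import cv2,numpy as np
s=get_state();print(s["eef_pos"],s["ee_rot"],s["clock"])
print(camera_params("wrist"))
b=get_image("wrist");cv2.imwrite("pics/w1.png",b[:,:,::-1]);cv2.imwrite("pics/w1v.png",cv2.resize(b,(784,588),interpolation=cv2.INTER_CUBIC)[:,:,::-1])
E
```

```text
clock: 1.57
eef_pos: [0.3395, 0.2018, 0.2315]
ee_rot: [3.141, -0.0, 1.931]
contact_force: [0.6, -0.1, 0.4]
gripper_width: 0.0852
gripper_force: 0.0
clock: 2.23
eef_pos: [0.4567, -0.0696, 0.2304]
ee_rot: [-3.141, 0.001, 1.93]
contact_force: [1.2, 0.8, -0.2]
gripper_width: 0.0854
gripper_force: 0.0
[ 0.45667611 -0.06956502  0.23039116] [-3.14087963e+00  1.30212401e-03  1.93004639e+00] 2.2333
{'mtx': array([[325.1922621 ,   0.        , 284.19618432],
       [  0.        , 325.1922621 , 208.84642352],
       [  0.        ,   0.        ,   1.        ]]), 'extrinsics': array([[ 0.93614466, -0.33402699, -0.10981413,  0.42848643],
       [ 0.35161176,  0.88794951,  0.29650435,  0.00542017],
       [-0.00153105, -0.31618291,  0.94869702,  0.37372506],
       [ 0.        ,  0.        ,  0.        ,  1.        ]])}
```

View pics/w1v.png

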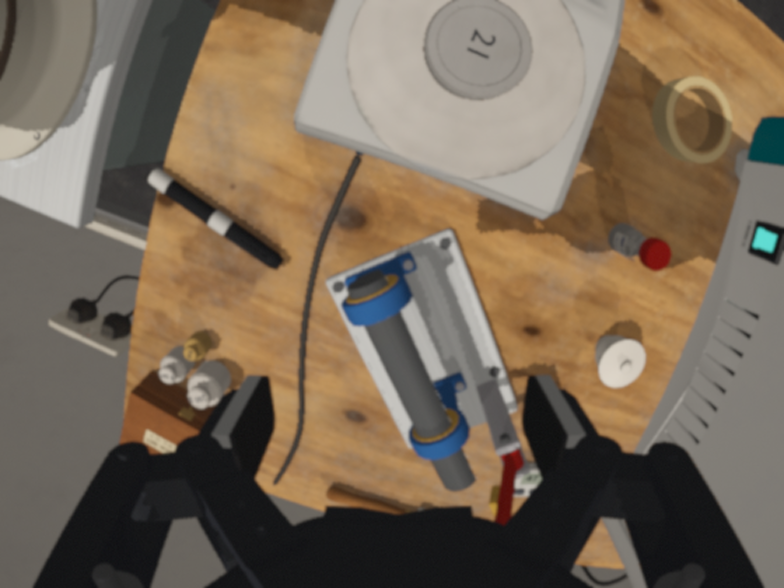

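The wrist view shows the stand clearly (in the 1.4x picture): base corners at (330,283) and (452,231), bare shaft from (388,320) to (428,410), red bar at (510,480) leaning out of view. I'll fit the stand pose from these.

```bash
cat > h.py <<'E'
import numpy as np,cv2
def proj(cp,P):
    P=np.atleast_2d(P); E=cp["extrinsics"]; q=(P-E[:3,3])@E[:3,:3]; v=np.c_[q[:,0],-q[:,1],-q[:,2]]
    rr=np.hypot(v[:,0],v[:,1]); th=np.arctan2(rr,v[:,2]); K=cp["mtx"]
    return np.c_[K[0,2]+K[0,0]*th*v[:,0]/rr,K[1,2]+K[1,1]*th*v[:,1]/rr]
def pin(cp,P):
    P=np.atleast_2d(P); E=cp["extrinsics"]; q=(P-E[:3,3])@E[:3,:3]; K=cp["mtx"]
    return np.c_[K[0,2]-K[0,0]*q[:,0]/q[:,2],K[1,2]+K[1,1]*q[:,1]/q[:,2]]
def s2w(p,S):
    x,y,a=p; S=np.atleast_2d(S)/1000.; c,s=np.cos(a),np.sin(a)
    return np.c_[x+c*S[:,0]-s*S[:,1],y+s*S[:,0]+c*S[:,1],S[:,2]]
E
python3 - <<'E'
from h import *
from workcell import *
from scipy.optimize import least_squares
cp=camera_params("wrist"); img=get_image("wrist")
m=silhouettes("wrist","shaft"); print(len(m),m[0]["p"],m[0]["pixels"].sum())
M=m[0]["pixels"]; 
mid=[]
for r in range(235,285,6):
    c=np.flatnonzero(M[r]); 
    if len(c): mid.append((c.min(),c.max(),r))
print(mid)
C=np.array([[330,283],[452,231]])/1.4; CS=[[-47,71,10],[68,71,10]]
L=np.array([[480,305],[500,360]])/1.4
def res(p):
    r=list((proj(cp,s2w(p,CS))-C).ravel())
    e=proj(cp,s2w(p,[[68,y,10] for y in(71,-100)])); d=e[1]-e[0]; n=np.array([-d[1],d[0]])/np.linalg.norm(d)
    r+=list((L-e[0])@n)
    # cylinder silhouette: project ring cloud, extremes perpendicular to the axis
    a=np.linspace(0,6.28,72)
    e=proj(cp,s2w(p,[[0,40,80],[0,-40,80]])); d=e[1]-e[0]; n=np.array([-d[1],d[0]])/np.linalg.norm(d)
    ax=[np.array([[16*np.cos(t),y,80+16*np.sin(t)] for t in a]) for y in(40,0,-40)]
    mm=[]
    for A in ax:
        q=(proj(cp,s2w(p,A))-e[0])@n; mm.append((q.min()+q.max())/2)
    t=np.polyfit([0,.5,1],mm,1)
    for c0,c1,rr in mid:
        P=np.array([(c0+c1)/2,rr])-e[0]; u=P@d/(d@d); r.append(P@n-np.polyval(t,u))
    return np.array(r)
f=least_squares(res,[.5,-.14,.36],loss="soft_l1"); print(f.x,np.round(f.fun if f.fun.size<30 else 0,1))
p=f.x; np.save("stand.npy",p)
o=cv2.resize(img,None,fx=3,fy=3,interpolation=cv2.INTER_CUBIC)
pts=[[-47,71,10],[68,71,10],[68,-119,10],[-47,-119,10],[0,68,80],[0,52,80],[0,0,80],[0,-52,80],[47,-92,100],[-24,52,104],[24,52,104],[-24,-52,104],[24,-52,104],[-16,0,80],[16,0,80],[11,0,96]]
for q in proj(cp,s2w(p,pts)): cv2.circle(o,tuple(int(v*3+1) for v in q),3,(255,0,255),-1)
cv2.imwrite("pics/w2.png",o[480:1080,600:1200][:,:,::-1])
print("bar",[(d["point"],d["p"]) for d in boxes_of("wrist","bar_handle")])
for c,pt in(("scene",(254,143)),("side",(244,165))):
    cc=camera_params(c); get_image(c)
    for a in np.arange(1.1,1.75,.1):
        H=[47-94*np.cos(a),-92,100+94*np.sin(a)]; print(c,round(a,1),pin(cc,s2w(p,H)).round(1),pt)
print(get_state()["eef_pos"],s2w(p,[[0,0,80],[47,-92,100]]))
E
```

```text
1 0.59 3350
[(np.int64(262), np.int64(291), 235), (np.int64(263), np.int64(293), 241), (np.int64(266), np.int64(296), 247), (np.int64(269), np.int64(299), 253), (np.int64(272), np.int64(302), 259), (np.int64(275), np.int64(303), 265), (np.int64(278), np.int64(306), 271), (np.int64(281), np.int64(309), 277), (np.int64(284), np.int64(311), 283)]
[ 0.48985422 -0.1404616   0.7439902 ] [-5.1 -0.1 -0.7  1.  -2.1 -2.3 -0.3  0.8  0.6  0.3  0.1  0.7  0.5  0.2
  0.4]
bar [([0.5752, -0.1762, 0.1391], 0.6)]
scene 1.1 [[260.3 142. ]] (254, 143)
scene 1.2 [[257.1 141.9]] (254, 143)
scene 1.3 [[253.8 142.2]] (254, 143)
scene 1.4 [[250.4 143.1]] (254, 143)
scene 1.5 [[246.9 144.4]] (254, 143)
scene 1.6 [[243.3 146.2]] (254, 143)
scene 1.7 [[239.7 148.5]] (254, 143)
side 1.1 [[250.4 163. ]] (244, 165)
side 1.2 [[247.6 163.6]] (244, 165)
side 1.3 [[244.7 164.6]] (244, 165)
side 1.4 [[241.7 166.1]] (244, 165)
side 1.5 [[238.6 168. ]] (244, 165)
side 1.6 [[235.4 170.4]] (244, 165)
side 1.7 [[232.3 173.2]] (244, 165)
[ 0.45488129 -0.06301953  0.2315537 ] [[ 0.48985422 -0.1404616   0.08      ]
 [ 0.5867406  -0.17632287  0.1       ]]
```

View pics/w2.png

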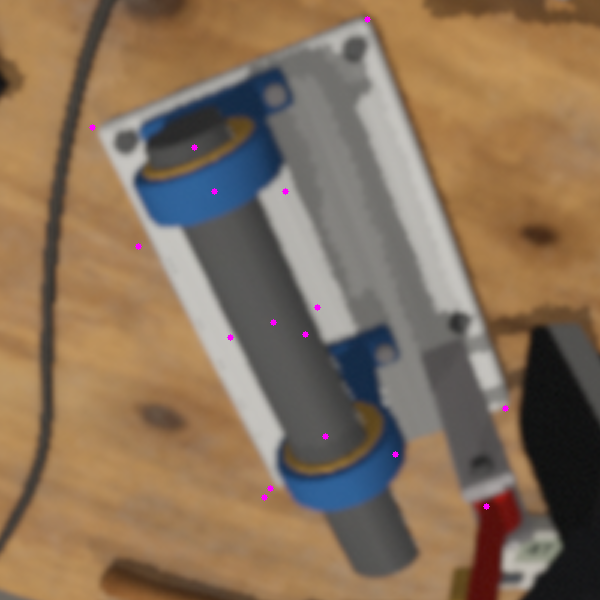

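The picture shows the previous wrist picture was taken while the arm was still settling (my corner picks are off). I re-pick in this one: base corners at crop (100,126) and (367,18), right edge (440,215)-(497,375), left edge (187,320)-(255,450).

```bash
python3 - <<'E'
from h import *
from workcell import *
from scipy.optimize import least_squares
cp=camera_params("wrist"); print(get_state()["eef_pos"],get_state()["clock"])
img=get_image("wrist")
m=silhouettes("wrist","shaft"); M=m[0]["pixels"]
mid=[]
for r in range(240,290,5):
    c=np.flatnonzero(M[r]); mid.append((c.min(),c.max(),r))
o3=np.array([200,160])
C=np.array([[100,126],[367,18]])/3+o3; CS=[[-47,71,10],[68,71,10]]
ED=[(68,np.array([[440,215],[497,375]])/3+o3),(-47,np.array([[187,320],[255,450]])/3+o3)]
def res(p):
    r=list((proj(cp,s2w(p,CS))-C).ravel())
    for X,L in ED:
      for l in L:
        e=proj(cp,s2w(p,[[X,y,10] for y in np.linspace(71,-119,39)])); i=np.argsort(np.linalg.norm(e-l,axis=1))[:2]
        d=e[i.max()]-e[i.min()]; n=np.array([-d[1],d[0]])/np.linalg.norm(d); r.append((l-e[i[0]])@n)
    a=np.linspace(0,6.28,72)
    e=proj(cp,s2w(p,[[0,40,80],[0,-40,80]])); d=e[1]-e[0]; n=np.array([-d[1],d[0]])/np.linalg.norm(d)
    mm=[]
    for y in(40,0,-40):
        q=(proj(cp,s2w(p,[[16*np.cos(t),y,80+16*np.sin(t)] for t in a]))-e[0])@n; mm.append((q.min()+q.max())/2)
    t=np.polyfit([0,.5,1],mm,2)
    for c0,c1,rr in mid:
        P=np.array([(c0+c1)/2,rr])-e[0]; u=P@d/(d@d); r.append(P@n-np.polyval(t,u))
    return np.array(r)
f=least_squares(res,[.5,-.14,.36],loss="soft_l1"); print(f.x,np.round(f.fun,1))
p=f.x; np.save("stand.npy",p)
o=cv2.resize(img,None,fx=3,fy=3,interpolation=cv2.INTER_CUBIC)
pts=[[-47,71,10],[68,71,10],[68,-119,10],[-47,-119,10],[0,68,80],[0,52,80],[0,0,80],[0,-52,80],[47,-92,100],[-16,0,80],[16,0,80],[-16,30,80],[16,30,80]]
for q in proj(cp,s2w(p,pts)): cv2.circle(o,tuple(int(v*3+1) for v in q),3,(255,0,255),-1)
cv2.imwrite("pics/w3.png",o[480:1080,600:1200][:,:,::-1])
for c,pt in(("scene",(254,143)),("side",(244,165))):
    cc=camera_params(c)
    for a in np.arange(1.2,1.75,.1):
        H=[47-94*np.cos(a),-92,100+94*np.sin(a)]; print(c,round(a,1),pin(cc,s2w(p,H)).round(1),pt)
print(get_state()["eef_pos"],s2w(p,[[0,0,80],[47,-92,100]]))
E
```

```text
[ 0.45488129 -0.06301953  0.2315537 ] 2.5333
[ 0.48753236 -0.13793288  0.76988383] [-5.6  1.7 -4.3  0.  -2.6 -1.8 -2.4 -2.1 -0.2  0.6  0.5  0.4  0.8  0.7
  1.1  0.6  0.5  0.9]
scene 1.2 [[257.7 143. ]] (254, 143)
scene 1.3 [[254.5 143.4]] (254, 143)
scene 1.4 [[251.2 144.3]] (254, 143)
scene 1.5 [[247.7 145.7]] (254, 143)
scene 1.6 [[244.2 147.6]] (254, 143)
scene 1.7 [[240.7 149.9]] (254, 143)
side 1.2 [[248.4 164.9]] (244, 165)
side 1.3 [[245.6 165.9]] (244, 165)
side 1.4 [[242.7 167.5]] (244, 165)
side 1.5 [[239.7 169.5]] (244, 165)
side 1.6 [[236.6 171.9]] (244, 165)
side 1.7 [[233.6 174.8]] (244, 165)
[ 0.4549394  -0.06299253  0.23157422] [[ 0.48753236 -0.13793288  0.08      ]
 [ 0.58531473 -0.17127366  0.1       ]]
```

View pics/w3.png

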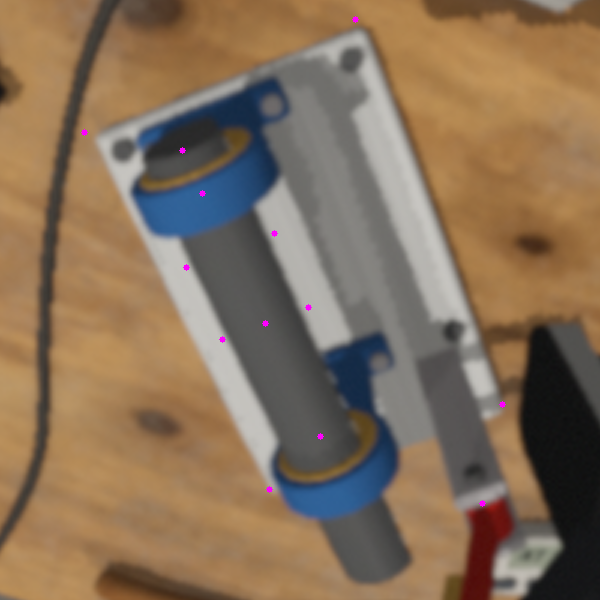

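The arm was still settling a little, and the shaft's right edge is visibly cut (about 27 mm wide), so the flat looks nearly +x. I'll refit with left shaft edge only and cross-check in the two fixed cameras.

```bash
cat > fit.py <<'E'
from h import *
from workcell import *
from scipy.optimize import least_squares
cp=camera_params("wrist"); print(get_state()["eef_pos"],get_state()["joint_vel"].round(3))
img=get_image("wrist"); cv2.imwrite("pics/w4.png",img[:,:,::-1])
cs,cd=camera_params("scene"),camera_params("side")
o3=np.array([200,160])
C=np.array([[97,136],[367,29]])/3+o3; CS=[[-47,71,10],[68,71,10]]
ED=[([68,10],np.array([[437,215],[492,375]])/3+o3),([-47,10],np.array([[180,300],[260,462]])/3+o3),([-16,80],np.array([[200,268],[270,430]])/3+o3)]
def res(p):
    r=list((proj(cp,s2w(p,CS))-C).ravel())
    for (X,Z),L in ED:
      for l in L:
        e=proj(cp,s2w(p,[[X,y,Z] for y in np.linspace(71,-119,39)])); i=np.argsort(np.linalg.norm(e-l,axis=1))[:2]
        d=e[i.max()]-e[i.min()]; n=np.array([-d[1],d[0]])/np.linalg.norm(d); r.append((l-e[i[0]])@n)
    return np.array(r)
f=least_squares(res,[.5,-.14,.36],loss="soft_l1"); print(f.x,np.round(f.fun,1))
p=f.x; np.save("stand.npy",p)
pts=[[-47,71,10],[68,71,10],[68,-119,10],[-47,-119,10],[-24,52,104],[24,52,104],[-24,-52,104],[24,-52,104],[47,-92,100],[0,68,80]]
O=[]
for c,cc,(x0,y0) in(("scene",cs,(222,135)),("side",cd,(217,150))):
    im=cv2.resize(get_image(c)[y0:y0+140,x0:x0+120],None,fx=3.3,fy=3.3,interpolation=cv2.INTER_CUBIC)
    for q in pin(cc,s2w(p,pts)): cv2.circle(im,tuple(int((v-b+.5)*3.3) for v,b in zip(q,(x0,y0))),2,(255,0,255),-1)
    O.append(im)
cv2.imwrite("pics/two.png",np.hstack(O)[:,:,::-1])
E
python3 fit.py
```

```text
[ 0.4549394  -0.06299253  0.23157422] [-0.002  0.001  0.003 -0.002 -0.002 -0.002]
[ 0.49295864 -0.13945764  0.75227943] [-0.2  0.   0.8 -0.2  0.4  0.5 -1.4 -1.  -1.   1.4]
```

View pics/two.png

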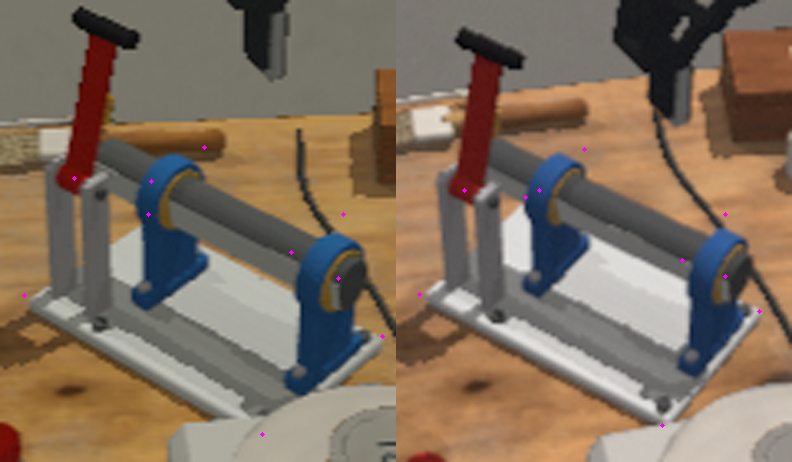

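The picture shows the bar nearly upright (handle centre at scene crop (106,29), side crop (94,48)), and the flat as a lighter band on the shaft's +x flank. The yaw is slightly off (left base corner off by about 8 crop px), so I'll fit jointly over the three cameras.

```bash
cat > fit2.py <<'E'
from h import *
from workcell import *
from scipy.optimize import least_squares
cp=camera_params("wrist");cs,cd=camera_params("scene"),camera_params("side")
o3=np.array([200,160])
W=np.array([[97,136],[367,29]])/3+o3; CS=[[-47,71,10],[68,71,10]]
ED=[([68,10],np.array([[437,215],[492,375]])/3+o3),([-47,10],np.array([[180,300],[260,462]])/3+o3),([-16,80],np.array([[200,268],[270,430]])/3+o3)]
f3=lambda a,o:np.array(a)/3.3+np.array(o)-.5
SC=f3([[33,299],[381,338]],(222,135)); SCp=[[68,-119,10],[-47,71,10]]
SD=f3([[32,296],[269,411],[362,311]],(217,150)); SDp=[[68,-119,10],[68,71,10],[-47,71,10]]
HS=f3([[106,29]],(222,135)); HD=f3([[94,48]],(217,150))
def res(v):
    p=v[:3];a=v[3]; H=[47-94*np.cos(a),-92,100+94*np.sin(a)]
    r=list((proj(cp,s2w(p,CS))-W).ravel())+list((pin(cs,s2w(p,SCp))-SC).ravel())+list((pin(cd,s2w(p,SDp))-SD).ravel())
    r+=list((pin(cs,s2w(p,H))-HS).ravel())+list((pin(cd,s2w(p,H))-HD).ravel())
    for (X,Z),L in ED:
      for l in L:
        e=proj(cp,s2w(p,[[X,y,Z] for y in np.linspace(71,-119,39)])); i=np.argsort(np.linalg.norm(e-l,axis=1))[:2]
        d=e[i.max()]-e[i.min()]; n=np.array([-d[1],d[0]])/np.linalg.norm(d); r.append((l-e[i[0]])@n)
    return np.array(r)
f=least_squares(res,[.5,-.14,.6,1.4],loss="soft_l1"); print(f.x,np.round(f.fun,1))
p=f.x[:3]; np.save("stand.npy",p); print(s2w(p,[[0,0,80],[47,-92,100]])); print("x axis",np.cos(p[2]),np.sin(p[2]))
E
python3 fit2.py
```

```text
[ 0.49259077 -0.1396539   0.75415493  1.24571677] [-0.5 -0.1  0.4 -0.5 -2.5 -0.9  0.6 -0.6 -2.5 -0.5 -0.4  4.4  0.6  0.1
  0.3 -0.8 -0.2  0.6  0.3  0.6 -1.5 -0.9 -1.2  1.3]
[[ 0.49259077 -0.1396539   0.08      ]
 [ 0.58983665 -0.1745285   0.1       ]]
x axis 0.7288504013592042 0.6846729821152043
```

```bash
sed -i 's/return np.array(r)/r=np.array(r); r[:4]*=WT; r[-6:]*=WT; return r/; s/^f=least.*/for WT in (1e-3,.3,1):\n  f=least_squares(res,[.5,-.14,.6,1.4]); print(WT,f.x,np.round(f.fun,1))\nWT=1e-3;f=least_squares(res,[.5,-.14,.6,1.4]);WT=1;print(res(f.x).round(1))/' fit2.py; python3 fit2.py; python3 - <<'E'
from workcell import *
print(camera_params("wrist"))
for c in("scene","side","wrist"):
  get_image(c)
  for t in("stand","shaft","bar","vial","timer","weight_200"):
    print(c,t,[(d["point"],d["p"]) for d in boxes_of(c,t)[:1]])
E
```

```text
0.001 [ 0.49043955 -0.14148941  0.76021772  1.2761186 ] [-0.   0.  -0.   0.  -1.5 -1.3  1.5 -1.4 -1.7 -1.   0.7  3.4  1.3 -0.8
  0.2 -1.1 -0.3  0.4 -0.  -0.  -0.  -0.  -0.  -0. ]
0.3 [ 0.49115552 -0.14057704  0.75760919  1.26631988] [-0.6  0.1 -0.4 -0.1 -1.8 -1.1  1.2 -1.  -1.9 -0.8  0.4  3.9  1.1 -0.4
  0.3 -0.9 -0.2  0.6 -0.3 -0.1 -0.8 -0.5 -0.9 -0. ]
1 [ 0.49235013 -0.13971936  0.75332241  1.25044728] [-0.7 -0.1  0.2 -0.5 -2.3 -1.   0.7 -0.6 -2.4 -0.6 -0.3  4.3  0.7  0.1
  0.3 -0.8 -0.2  0.6  0.1  0.4 -1.7 -1.1 -1.4  1.1]
[-2.9  1.  -2.4  0.1 -1.5 -1.3  1.5 -1.4 -1.7 -1.   0.7  3.4  1.3 -0.8
  0.2 -1.1 -0.3  0.4 -1.9 -1.  -3.6 -2.4 -4.1 -1. ]
[[ 0.49043955 -0.14148941  0.08      ]
 [ 0.58789508 -0.1757738   0.1       ]]
x axis 0.7246860040265614 0.689079237510473
{'mtx': array([[325.1922621 ,   0.        , 284.19618432],
       [  0.        , 325.1922621 , 208.84642352],
       [  0.        ,   0.        ,   1.        ]]), 'extrinsics': array([[ 9.33748882e-01, -3.39825535e-01, -1.12390530e-01,
         4.26249904e-01],
       [ 3.57928498e-01,  8.86114007e-01,  2.94430225e-01,
  
[... 351 characters left out ...]
0.6362, 0.0215, 0.0345], 0.71)]
scene timer [([0.6868, -0.2475, 0.0119], 0.58)]
scene weight_200 [([0.3349, -0.2436, 0.0296], 0.61)]
side stand [([0.5257, -0.1479, 0.0236], 0.78)]
side shaft [([0.5039, -0.1378, 0.0926], 0.93)]
side bar [([0.5777, -0.1787, 0.1567], 0.58)]
side vial [([0.6404, 0.0203, 0.0292], 0.94)]
side timer [([0.6843, -0.2445, 0.0161], 0.68)]
side weight_200 [([0.3362, -0.25, 0.0296], 0.8)]
wrist stand [([0.5101, -0.1348, 0.0232], 0.88)]
wrist shaft [([0.488, -0.1362, 0.0933], 0.97)]
wrist bar [([0.5764, -0.1802, 0.1364], 0.63)]
wrist vial [([0.6303, 0.0075, 0.0557], 0.72)]
wrist timer [([0.6751, -0.2577, 0.0149], 0.73)]
wrist weight_200 [([0.3378, -0.2452, 0.0279], 0.67)]
```

```bash
cat > bp.py <<'E'
from h import *
def ray(cp,uv,z,fish=False):
    K=cp["mtx"];E=cp["extrinsics"]; a=(np.array(uv)-K[:2,2])/K[0,0]
    if fish: t=np.hypot(*a); a=a*np.tan(t)/t
    d=E[:3,:3]@np.array([a[0],-a[1],-1]); return E[:3,3]+d*(z-E[2,3])/d[2]
E
python3 - <<'E'
from bp import *
from workcell import *
cp=camera_params("wrist");cs,cd=camera_params("scene"),camera_params("side")
o3=np.array([200,160]); f3=lambda a,o:np.array(a)/3.3+np.array(o)-.5
R={}
for n,a in dict(c_m47_71=[97,136],c_68_71=[367,29],r1=[437,215],r2=[492,375],l1=[180,300],l2=[260,462]).items(): R[n]=ray(cp,np.array(a)/3+o3,.01,True)
for n,a in dict(sc_68_m119=[33,299],sc_m47_71=[381,338]).items(): R[n]=ray(cs,f3(a,(222,135)),.01)
for n,a in dict(sd_68_m119=[32,296],sd_68_71=[269,411],sd_m47_71=[362,311]).items(): R[n]=ray(cd,f3(a,(217,150)),.01)
for k,v in R.items(): print(k,(v[:2]*1000).round(1))
an=lambda a,b:np.arctan2(*(R[b]-R[a])[[1,0]])
print("short wrist",an("c_m47_71","c_68_71"),np.linalg.norm(R["c_68_71"]-R["c_m47_71"]),"right",an("r2","r1")-np.pi/2,"left",an("l2","l1")-np.pi/2)
print("side short",an("sd_m47_71","sd_68_71"),np.linalg.norm(R["sd_68_71"]-R["sd_m47_71"]),"long",an("sd_68_m119","sd_68_71")-np.pi/2,np.linalg.norm(R["sd_68_m119"]-R["sd_68_71"]))
E
```

```text
c_m47_71 [ 410.2 -120.5]
c_68_71 [493.3 -42.8]
r1 [ 550.3 -103.3]
r2 [ 607.3 -164.8]
l1 [ 465.1 -177. ]
l2 [ 527. -244.]
sc_68_m119 [ 618.7 -176.2]
sc_m47_71 [ 411.2 -118.5]
sd_68_m119 [ 618.6 -177.2]
sd_68_71 [490.1 -52. ]
sd_m47_71 [ 410.8 -120.7]
short wrist 0.752007026804154 0.11374781102817552 right 0.7471971712716674 left 0.7452799658284981
side short 0.713978482739491 0.1049362351694854 long 0.7982423457426915 0.17938207606111484
```

All cameras agree on the stand at (0.492, -0.140), yaw 0.748 (the side pick of the near corner was hidden by the scale). Moving over the shaft.

```bash
python3 -m pendant '[[[0.0074,-0.0154,-0.007],4.5],[[0.0074,-0.0154,-0.007],4.5],[[0.0074,-0.0154,-0.007],4.5],[[0.0074,-0.0154,-0.007],4.5],[[0.0074,-0.0154,-0.007],4.5],[[0,0,0],0],[[0,0,0],0],[[0,0,0],0]]'
```

```text
clock: 4.5
eef_pos: [0.4919, -0.1408, 0.1965]
ee_rot: [3.142, -0.0, 2.326]
contact_force: [-0.8, 0.3, 0.6]
gripper_width: 0.0851
gripper_force: 0.0
```

```bash
python3 -m pendant '[[[0,0,-0.034],0],[[0,0,-0.034],0],[[0,0,-0.034],0],[[0,0,-0.034],0],[[0,0,0],0],[[0,0,0],0]]' && python3 -m pendant '[[[0,0,0],0],[[0,0,0],0],[[0,0,0],0],[[0,0,0],0],[[0,0,0],0],[[0,0,0],0],[[0,0,0],0],[[0,0,0],0]]' 0.02 20 
```

```text
clock: 5.0
eef_pos: [0.4911, -0.1403, 0.0602]
ee_rot: [-3.14, -0.002, 2.328]
contact_force: [0.1, -0.3, 0.7]
gripper_width: 0.0855
gripper_force: 0.0
clock: 5.67
eef_pos: [0.4924, -0.1415, 0.0614]
ee_rot: [3.141, 0.002, 2.328]
contact_force: [-2.5, -1.2, 5.8]
gripper_width: 0.0282
gripper_force: 19.8
```

```bash
python3 -m pendant '[[[0,0,0],0],[[0,0,0],0],[[0,0,0],0],[[0,0,0],0],[[0,0,0],0]]' 0.0 80
```

```text
clock: 6.08
eef_pos: [0.4924, -0.1416, 0.0617]
ee_rot: [3.141, 0.002, 2.328]
contact_force: [-3.8, -1.2, 8.6]
gripper_width: 0.0269
gripper_force: 78.1
```

Squared up: 26.9 mm at 80 N, so the flat now faces +x exactly. Next I roll the shaft 90° by pressing the near pad on the round side and dragging down 25 mm.

```bash
python3 -m pendant '[[[0,0,0],0],[[0,0,0],0],[[0,0,0.0065],0],[[0,0,0],0],[[0.0037,0.0034,0],0],[[0.0037,0.0034,0],0],[[0,0,0],0],[[0,0,0],0]]' 0.05 80; python3 -m pendant '[[[0.0011,0.001,0],0],[[0.0011,0.001,0],0],[[0,0,0],0],[[0,0,0],0]]'
```

```text
clock: 6.75
eef_pos: [0.4997, -0.1339, 0.0665]
ee_rot: [-3.142, -0.0, 2.329]
contact_force: [-0.2, 0.3, 0.2]
gripper_width: 0.05
gripper_force: 0.0
clock: 7.08
eef_pos: [0.4999, -0.1337, 0.0662]
ee_rot: [-3.136, -0.0, 2.327]
contact_force: [-8.5, -9.4, 0.6]
gripper_width: 0.0499
gripper_force: 6.9
```

```bash
python3 -m pendant '[[[0.0002,0.0002,-0.003],0],[[0,0,-0.003],0],[[0,0,-0.003],0],[[0,0,-0.003],0],[[0,0,0],0],[[0,0,0],0]]'; python3 -m pendant '[[[0,0,-0.003],0],[[0,0,-0.003],0],[[0,0,-0.003],0],[[0,0,-0.003],0],[[0,0,-0.001],0],[[0,0,0],0],[[0,0,0],0]]'; python3 - <<'E'
from workcell import *
import cv2,numpy as np
get_state()
a=get_image("wrist");b=get_image("scene");c=get_image("side")
cv2.imwrite("pics/w5raw.png",a[:,:,::-1])
f=lambda im,x,y,w,h,k:cv2.resize(im[y:y+h,x:x+w],None,fx=k,fy=k,interpolation=cv2.INTER_CUBIC)
o=np.zeros((600,800,3),np.uint8)
t=f(a,140,60,270,200,1.9)[:330]; o[:t.shape[0],:min(800,t.shape[1])]=t[:,:800]
t=f(b,240,160,100,75,3); o[370:595,:300]=t; t=f(c,240,180,100,75,3); o[370:595,320:620]=t
cv2.imwrite("pics/v5.png",o[:,:,::-1])
E
```

```text
clock: 7.58
eef_pos: [0.4998, -0.1337, 0.0537]
ee_rot: [-3.136, -0.001, 2.327]
contact_force: [-9.5, -12.0, -2.6]
gripper_width: 0.05
gripper_force: 7.6
clock: 8.17
eef_pos: [0.4997, -0.1338, 0.0408]
ee_rot: [-3.136, -0.001, 2.326]
contact_force: [-10.4, -13.0, -1.2]
gripper_width: 0.0497
gripper_force: 8.1
```

View pics/v5.png

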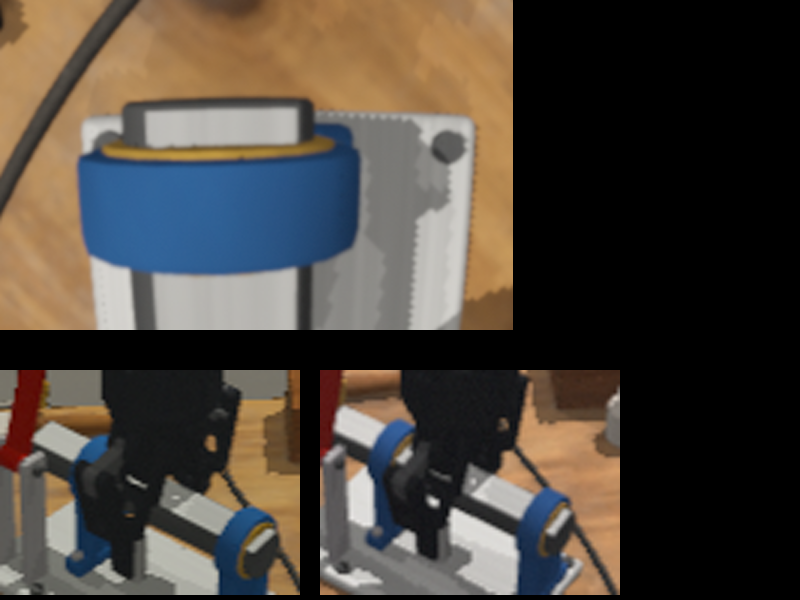

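The flat is now bright and nearly straight up (wrist crop: flat x 145–300 between shaft edges 125–313). I'll measure the residual tilt from edge profiles.

```bash
python3 - <<'E'
from h import *
from workcell import *
from scipy.optimize import least_squares
cp=camera_params("wrist"); im=cv2.imread("pics/w5raw.png"); g=cv2.cvtColor(im,cv2.COLOR_BGR2GRAY).astype(int)
for r in (120,128,212,216,222): print(r,g[r,200:312].tolist())
E
```

```text
120 [142, 139, 134, 121, 97, 80, 78, 78, 80, 81, 82, 83, 85, 86, 89, 105, 139, 168, 182, 185, 186, 187, 187, 188, 188, 188, 188, 188, 188, 188, 189, 190, 190, 190, 189, 189, 188, 187, 186, 185, 184, 184, 184, 184, 184, 183, 182, 182, 183, 185, 186, 187, 187, 187, 186, 186, 185, 185, 185, 185, 186, 186, 186, 186, 186, 186, 185, 185, 185, 184, 183, 184, 183, 182, 182, 182, 182, 181, 182, 181, 182, 182, 183, 184, 186, 186, 187, 188, 189, 189, 189, 188, 187, 186, 181, 166, 135, 96, 68, 52, 45, 43, 42, 43, 57, 85, 116, 132, 130, 124, 121, 120]
128 [175, 184, 186, 172, 134, 93, 80, 78, 79, 81, 82, 84, 84, 85, 86, 95, 130, 168, 184, 187, 188, 187, 188, 189, 189, 189, 190, 190, 190, 190, 190, 191, 191, 190, 190, 189, 189, 187, 187, 186, 185, 185, 185, 185, 184, 184, 183, 183, 184, 185, 186, 186, 187, 186, 186, 185, 185, 185, 185, 185, 185, 186, 186, 187, 187, 186, 185, 185, 184, 183, 183, 183, 183, 183, 181, 181, 182, 182, 181, 182, 182, 183, 183, 184, 186, 186, 187, 188, 189, 189, 189, 188, 187, 186, 182, 167, 137, 97, 66, 52, 45, 43, 42, 42, 45, 47, 51, 51, 52, 52, 51, 50]
212 [209, 210, 2
[... 926 characters left out ...]
 181, 181, 182, 182, 183, 184, 185, 187, 187, 188, 188, 187, 186, 183, 172, 146, 106, 72, 55, 45, 44, 43, 47, 64, 90, 110, 118, 119, 119, 119, 119, 122]
222 [208, 208, 209, 209, 209, 210, 211, 211, 204, 179, 132, 89, 79, 79, 80, 82, 84, 85, 86, 88, 100, 132, 162, 178, 182, 183, 183, 185, 186, 186, 187, 187, 187, 187, 187, 186, 187, 186, 186, 185, 185, 184, 183, 182, 181, 181, 181, 181, 180, 179, 180, 181, 182, 184, 184, 184, 184, 183, 183, 182, 181, 182, 182, 183, 183, 184, 183, 183, 183, 182, 181, 181, 181, 180, 180, 180, 180, 180, 181, 180, 181, 181, 182, 182, 183, 185, 186, 186, 188, 188, 188, 187, 187, 183, 172, 146, 106, 72, 54, 48, 44, 42, 48, 67, 92, 111, 118, 119, 119, 118, 120, 121]
```

```bash
cat > tilt.py <<'E'
from h import *
from scipy.optimize import least_squares
def tilt(cp,row,obs,psi=.748):
    # obs: columns of left silhouette, flat left edge, flat right edge, right silhouette at a row
    def mod(v):
        dx,th,y,ps=v; p=(.493+dx*np.cos(psi),-.140+dx*np.sin(psi),ps)
        h=.8; a=np.linspace(th+h,th+2*np.pi-h,400)  # angle from up toward +x, round part
        R=proj(cp,s2w(p,np.c_[16*np.sin(a),0*a+y,80+16*np.cos(a)])); E=proj(cp,s2w(p,[[16*np.sin(th-h),y,80+16*np.cos(th-h)],[16*np.sin(th+h),y,80+16*np.cos(th+h)]]))
        return R[:,0].min(),E[0,0],E[1,0],max(R[:,0].max(),E[1,0]),E[:,1].mean()
    r=lambda v:np.array([*(np.array(mod((v[0],v[1],v[2],psi))[:4])-obs),mod((v[0],v[1],v[2],psi))[4]-row])
    f=least_squares(r,[0,.05,30],x_scale=[.001,.05,5],diff_step=1e-4); return f.x,f.fun.round(2)
E
python3 - <<'E'
from tilt import *
from workcell import *
cp=camera_params("wrist")
for row,o in((212,[208.7,220.4,295.5,303.5]),(216,[209.2,220.9,295.2,303.5]),(222,[210.2,221.2,295.2,303.3]),(120,[204,216,296.2,305])): print(row,tilt(cp,row,o))
print(get_state()["eef_pos"])
E
```

```text
212 (array([-9.34336523e-04,  1.47160993e-01,  4.79530480e+01]), array([-0.22,  0.06, -0.08,  0.23,  0.01]))
216 (array([-8.82964300e-04,  1.43250508e-01,  4.66505230e+01]), array([-0.33, -0.17,  0.2 ,  0.28,  0.04]))
222 (array([-7.84261873e-04,  1.33922096e-01,  4.46815945e+01]), array([-0.66, -0.1 ,  0.12,  0.62,  0.07]))
120 (array([-1.12366871e-03,  1.44120679e-01,  7.57084651e+01]), array([ 0.05,  0.03, -0.04, -0.04, -0.  ]))
[ 0.49974458 -0.13378882  0.04081701]
```

Residual tilt is 0.14 rad toward +x; another 2.3 mm of drag.

```bash
python3 -m pendant '[[[0,0,-0.0012],0],[[0,0,-0.0012],0],[[0,0,0],0],[[0,0,0],0]]'; cat > look.py <<'E'
from tilt import *
from workcell import *
cp=camera_params("wrist"); print(get_state()["eef_pos"]); g=cv2.cvtColor(get_image("wrist"),cv2.COLOR_RGB2GRAY).astype(float)
def cr(p,lo,hi,lev):
    for i in range(lo,hi):
        if (p[i]-lev)*(p[i+1]-lev)<=0: return i+(lev-p[i])/(p[i+1]-p[i]+1e-9)
for row in(120,124):
    p=g[row]; c=int(proj(cp,s2w((.493,-.14,.748),[[0,76,91]]))[0,0])
    fl=c
    while p[fl]>135: fl-=1
    fr=c
    while p[fr]>120: fr+=1
    L=cr(p,fl-18,fl-3,108); R=cr(p,fr+4,fr+14,80)
    o=[L,cr(p,fl-2,fl+2,135),cr(p,fr-2,fr+2,120),R]; print(row,np.round([x or -1 for x in o],1))
    try: print(tilt(cp,row,o))
    except Exception as e: print(e,p[fl-15:fl+3],p[fr-3:fr+15])
E
python3 look.py
```

```text
clock: 8.65
eef_pos: [0.4998, -0.1336, 0.0384]
ee_rot: [-3.136, -0.001, 2.327]
contact_force: [-9.9, -12.0, -1.0]
gripper_width: 0.0502
gripper_force: 7.6
[ 0.49984751 -0.13364847  0.03843156]
120 [201.3 208.5 290.8 304.9]
(array([-1.19913526e-03,  2.83858950e-03,  7.58581064e+01]), array([ 0.13,  0.28, -0.2 , -0.19, -0.01]))
124 [202.3 208.5 290.8  -1. ]
unsupported operand type(s) for -: 'float' and 'NoneType' [182. 183. 185. 185. 184. 184. 184. 178. 158. 119.  86.  79.  81.  83.
  90. 114. 155. 187.] [192. 179. 151. 111.  82.  69.  60.  55.  51.  49.  48.  46.  45.  44.
  42.  43.  51.  70.]
```

The flat is up to within about 0.02 rad. Backing off, rising, and closing the fingers.

```bash
python3 -m pendant '[[[-0.0033,-0.003,0],0],[[-0.0033,-0.003,0],0],[[0,0,0.01],0],[[0,0,0.035],0],[[0,0,0.035],0],[[0,0,0.035],0],[[0,0,0.035],0],[[0,0,0.022],0]]'; python3 -m pendant '[[[0,0,0],0],[[0,0,0],0],[[0,0,0],0],[[0,0,0],0]]' 0 40;  python3 - <<'E'
from bp import *
from workcell import *
cp=camera_params("wrist"); print(get_state()["eef_pos"])
im=get_image("wrist"); cv2.imwrite("pics/w6.png",cv2.resize(im,(784,588))[:,:,::-1])
for uv in((740,300),(650,440)):
  pass
cs=camera_params("scene")
for z in (0,.1,.2,.3): print(z,ray(cs,(157,300),z),ray(cs,(150,200),z))
E
```

```text
clock: 9.37
eef_pos: [0.4959, -0.1379, 0.2162]
ee_rot: [3.139, 0.004, 2.328]
contact_force: [0.7, -0.3, 0.3]
gripper_width: 0.0501
gripper_force: 0.0
clock: 9.7
eef_pos: [0.4949, -0.1378, 0.2103]
ee_rot: [-3.141, -0.002, 2.328]
contact_force: [0.0, -0.0, -0.7]
gripper_width: 0.0015
gripper_force: 0.0
[ 0.49487512 -0.1378292   0.21025872]
0 [0.75493697 0.00895221 0.        ] [ 0.79373304 -0.29442599  0.        ]
0.1 [0.73439591 0.10591606 0.1       ] [ 0.76747869 -0.15278532  0.1       ]
0.2 [0.71385485 0.2028799  0.2       ] [ 0.74122435 -0.01114464  0.2       ]
0.3 [0.69331379 0.29984375 0.3       ] [0.71497001 0.13049603 0.3       ]
```

View pics/w6.png

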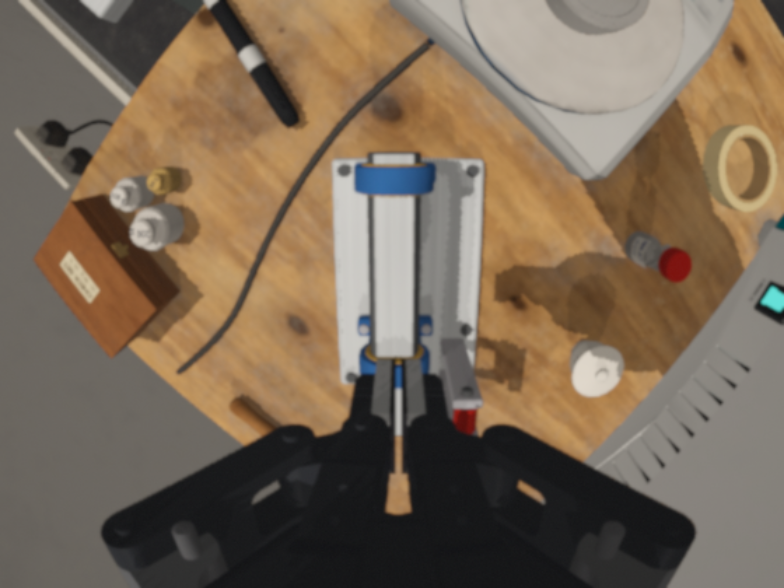

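The picture shows the flat facing up, symmetric between the dark strips (x 370–420). Now I go round to the far side of the upright bar.

```bash
python3 -m pendant '[[[0.0209,0.0194,0.003],0],[[0.0209,0.0194,0.003],0],[[0.0209,-0.0225,0],0],[[0.0209,-0.0225,0],0],[[0.0209,-0.0225,0],0],[[0,0,0],0],[[0,0,0],0],[[0,0,0],0]]'; python3 -m pendant '[[[0,0,-0.02],0],[[0,0,-0.02],0],[[0,0,-0.02],0],[[0,0,-0.006],0],[[0,0,0],0],[[0,0,0],0]]'
```

```text
clock: 10.42
eef_pos: [0.5993, -0.1666, 0.2163]
ee_rot: [-3.141, -0.002, 2.328]
contact_force: [0.2, 0.3, 0.6]
gripper_width: -0.0001
gripper_force: 0.0
clock: 10.92
eef_pos: [0.5995, -0.1663, 0.1524]
ee_rot: [3.141, 0.001, 2.329]
contact_force: [-0.6, 0.0, 0.1]
gripper_width: -0.0001
gripper_force: 0.0
```

```bash
python3 -m pendant '[[[-0.0044,-0.0041,0],0],[[-0.0044,-0.0041,0],0],[[-0.0044,-0.0041,0],0],[[-0.0044,-0.0041,0],0],[[0,0,0],0]]'; python3 -m pendant '[[[-0.0044,-0.0041,0],0],[[-0.0044,-0.0041,0],0],[[-0.0044,-0.0041,0],0],[[-0.0044,-0.0041,0],0],[[-0.0044,-0.0041,0],0],[[0,0,0],0]]'
```

```text
clock: 11.33
eef_pos: [0.5815, -0.1842, 0.152]
ee_rot: [3.141, 0.001, 2.327]
contact_force: [0.3, 0.6, -0.1]
gripper_width: 0.0001
gripper_force: 0.0
clock: 11.83
eef_pos: [0.5593, -0.2045, 0.1515]
ee_rot: [-3.141, 0.0, 2.327]
contact_force: [-0.1, -0.6, 0.1]
gripper_width: 0.0
gripper_force: 0.0
```

```bash
cat > bar.py <<'E'
from h import *
from workcell import *
p=(.4925,-.140,.748); print(get_state()["eef_pos"])
for c in("scene","side"):
    get_image(c); cc=camera_params(c); m=silhouettes(c,"bar_handle"); b=boxes_of(c,"bar_handle")
    for q in b[:2]:
        d=np.array(q["point"])-[p[0],p[1],0]; X=d[0]*np.cos(p[2])+d[1]*np.sin(p[2]); Y=-d[0]*np.sin(p[2])+d[1]*np.cos(p[2]); print(c,"box",q["p"],(np.array([X,Y,d[2]])*1000).round(1),"angle",np.arctan2(d[2]-.1,.047-X).round(2))
    if m:
        v,u=np.nonzero(m[0]["pixels"]); print(c,"sil",m[0]["p"],len(u),u.mean().round(1),v.mean().round(1))
    for a in (0,.1,.2,.6,.8,1.,1.3): print(a,pin(cc,s2w(p,[47-94*np.cos(a),-92,100+94*np.sin(a)])).round(1)[0],end=" ")
    print()
E
python3 bar.py
```

```text
[ 0.55930917 -0.2045283   0.15150158]
scene box 0.73 [ 5.8  1.1 90.6] angle -0.22
scene box 0.7 [ 14.7 -88.1 129.5] angle 0.74
scene sil 0.85 487 256.5 169.7
0 [276.4 168.8] 0.1 [276.3 165. ] 0.2 [275.9 161.4] 0.6 [271.1 149.4] 0.8 [266.9 145.3] 1.0 [261.7 142.8] 1.3 [252.3 142.5] 
side box 0.79 [ 20.3 -85.8 128.3] angle 0.81
side sil 0.92 451 248.0 188.4
0 [265.  183.1] 0.1 [264.8 179.8] 0.2 [264.4 176.8] 0.6 [260.  167.2] 0.8 [256.2 164.4] 1.0 [251.6 163.3] 1.3 [243.3 165. ]
```

The bar is at about 0.7 rad. I continue on the arc down, tip sliding on the bar's upper face.

```bash
python3 -m pendant '[[[-0.0027,-0.0026,-0.0055],0],[[-0.0027,-0.0026,-0.0055],0],[[-0.0027,-0.0026,-0.0055],0],[[-0.0027,-0.0026,-0.0055],0],[[0,0,0],0]]'; python3 -m pendant '[[[-0.0009,-0.0009,-0.005],0],[[-0.0009,-0.0009,-0.005],0],[[-0.0009,-0.0009,-0.005],0],[[-0.0009,-0.0009,-0.004],0],[[0,0,0],0],[[0,0,0],0]]'
```

```text
clock: 12.55
eef_pos: [0.5482, -0.2144, 0.1277]
ee_rot: [-3.14, -0.002, 2.328]
contact_force: [-0.4, -0.9, -0.9]
gripper_width: -0.0003
gripper_force: 0.0
clock: 13.05
eef_pos: [0.5456, -0.2176, 0.11]
ee_rot: [-3.141, -0.001, 2.328]
contact_force: [0.1, 0.0, 0.0]
gripper_width: -0.0003
gripper_force: 0.0
```

```bash
python3 -m pendant '[[[0,0,-0.002],0],[[0,0,-0.002],0],[[0,0,-0.002],0],[[0,0,0],0],[[0,0,0],0]]';  python3 -m pendant '[[[0,0,-0.001],0],[[0,0,-0.001],0],[[0,0,0],0],[[0,0,0],0]]'
```

```text
clock: 13.47
eef_pos: [0.5458, -0.2176, 0.1043]
ee_rot: [-3.142, -0.0, 2.328]
contact_force: [-0.3, -0.7, 0.1]
gripper_width: -0.0
gripper_force: 0.0
clock: 13.8
eef_pos: [0.5459, -0.2177, 0.103]
ee_rot: [3.141, 0.001, 2.328]
contact_force: [-2.0, 0.4, 6.1]
gripper_width: 0.0003
gripper_force: 2.6
```

Contact at z = 0.103, as expected for the bar level. Now press harder.

```bash
python3 -m pendant '[[[0,0,-0.001],0],[[0,0,-0.001],0],[[0,0,-0.001],0],[[0,0,0],0],[[0,0,0],0],[[0,0,0],0]]'
```

```text
clock: 14.3
eef_pos: [0.546, -0.2178, 0.1026]
ee_rot: [3.14, 0.003, 2.328]
contact_force: [-7.7, 3.2, 21.9]
gripper_width: 0.0003
gripper_force: 11.2
```

```bash
python3 -m pendant '[[[0,0,0.005],0],[[0,0,0.01],0],[[0,0,0.03],0],[[0,0,0.03],0],[[0,0,0.03],0],[[-0.025,0.02,0.02],0],[[-0.035,0.02,0.02],0],[[-0.035,0.02,0],0]]'; python3 -m pendant '[[[-0.035,0.02,0],0],[[-0.035,0.02,0],0],[[-0.02,0.02,0],0],[[0,0,0],0],[[0,0,0],0],[[0,0,0],0],[[0,0,0],0]]'; python3 - <<'E'
from h import *
from workcell import *
p=(.4925,-.140,.748); cc=camera_params("wrist"); print(get_state()["eef_pos"])
a=get_image("wrist");b=get_image("scene");c=get_image("side")
f=lambda im,x,y,w,h,k:cv2.resize(im[y:y+h,x:x+w],None,fx=k,fy=k,interpolation=cv2.INTER_CUBIC)
o=np.zeros((600,800,3),np.uint8)
t=f(b,222,150,115,85,3.45); o[:t.shape[0],:t.shape[1]]=t
t2=f(c,217,165,115,85,3.45); o[:t2.shape[0],400:400+t2.shape[1]]=t2[:,:400]
u,v=proj(cc,s2w(p,[0,-40,90]))[0].astype(int); x0,y0=max(0,min(u-133,294)),max(0,min(v-50,320))
o[300:600]=f(a,x0,y0,266,100,3.01)[:300,:800]; print(x0,y0)
cv2.imwrite("pics/fin.png",o[:,:,::-1])
E
python3 bar.py
```

```text
clock: 14.97
eef_pos: [0.4537, -0.159, 0.246]
ee_rot: [3.14, 0.003, 2.328]
contact_force: [0.5, 0.9, 1.2]
gripper_width: -0.0003
gripper_force: 0.0
clock: 15.55
eef_pos: [0.364, -0.0995, 0.2428]
ee_rot: [-3.141, -0.0, 2.328]
contact_force: [-0.1, 1.4, -0.6]
gripper_width: 0.0
gripper_force: 0.0
[ 0.36402577 -0.09952985  0.24275709]
208 273
[ 0.36385043 -0.09952743  0.24248641]
scene box 0.9 [ -4.7 -87.4 103.7] angle 0.07
scene sil 0.97 460 263.5 178.0
0 [276.4 168.8] 0.1 [276.3 165. ] 0.2 [275.9 161.4] 0.6 [271.1 149.4] 0.8 [266.9 145.3] 1.0 [261.7 142.8] 1.3 [252.3 142.5] 
side box 0.98 [ -2.6 -85.9 101.2] angle 0.02
side box 0.16 [ 7.2  5.5 89.5] angle -0.26
side sil 0.84 409 253.9 193.3
0 [265.  183.1] 0.1 [264.8 179.8] 0.2 [264.4 176.8] 0.6 [260.  167.2] 0.8 [256.2 164.4] 1.0 [251.6 163.3] 1.3 [243.3 165. ]
```

View pics/fin.png

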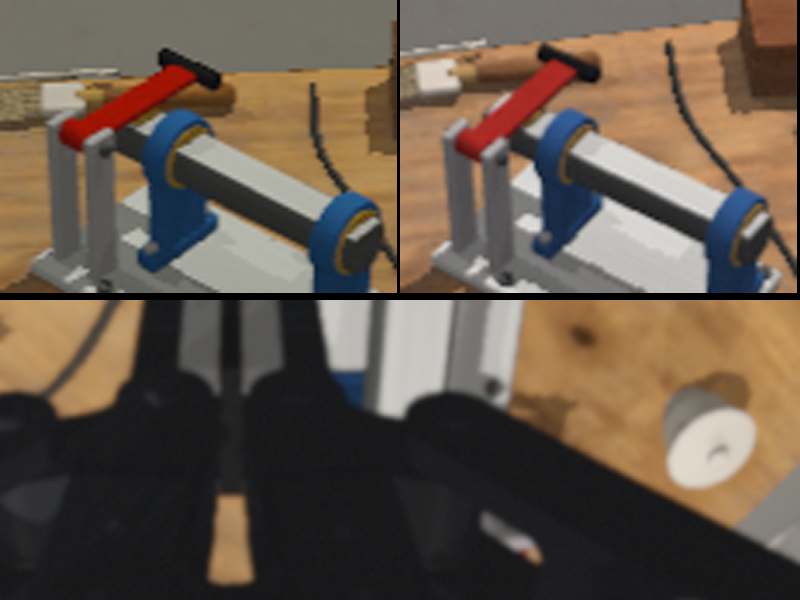

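The picture shows the bar down on the shaft with the flat up. The handle is at scene pixel (277,170) and side pixel (266,183), which matches bar angle 0, and the arm is clear.

```bash
python3 -c "
from workcell import *
print(job_done())"
```

```text
the job is handed in; nothing more can be done
None
```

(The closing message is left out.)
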